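Nest the mixing cups in the tilted stand

ROBOT

A 6-joint arm with a two-finger parallel gripper is mounted at the origin on the work surface. World frame = base frame: x ahead of the robot, y to its left, z up, the work surface at z = 0. Lengths are in mm, angles in rad, forces in N, time in s.
With the tool pointing down it reaches from about 350 to 875 mm from the base axis. Payload 4.2 kg.
Tool frame: the origin (TCP) lies on the front face of the gripper's body, between the roots of the fingers; the fingertips stand 70 mm ahead of it and the grasp point (between the pads) lies 51 mm ahead of it; z points along the fingers, y is the line along which they close (so a half turn about z gives the same grasp; the last joint's range is limited). The gripper opens to 87 mm and grips with 3 to 60 N. Pads are 19 mm wide; open, the fingers measure 117 mm over their backs; the gripper's body (75 mm by 190 mm) begins 51 mm behind the grasp point.
Start: joints at [-0.936, 0.385, 0.008, 0, -1.194, -0.259], TCP at [229.399, -581.357, 292.25] pointing down, gripper open.
Joint ranges: [-3.14, 3.14], [-1.21, 2.06], [-1.07, 1.41], [-3.16, 2.05], [-2.99, -0.16], [-3.1, 3.1]. Speed limits (rad/s): [2.79, 2.79, 3.14, 3.14, 3.14, 3.14].

INTERFACE

Orientations are given as [roll, pitch, yaw] about the fixed x, y, z axes, in that order (R = Rz(yaw) Ry(pitch) Rx(roll)).
In Python, from workcell import env gives the robot as it stands. The module is installed in compiled form; this text tells all that it offers. Calls block until the motion is done:
- env.move_to(position, orientation): joint-space move of the TCP to a pose.
- env.line_to(position, frame=None, max_speed=150, force_limit=None): straight line of the TCP; frame=None keeps the orientation; max_speed is the mean speed in mm/s. With force_limit (N) it stops when the force on the tool has changed by that much, and returns True; else False.
- env.set_joints(angles): joint-space move.
- env.set_gripper(opening, squeeze=None): finger opening in mm; squeeze is the grip in N (None keeps the last); returns when the fingers have stopped.
- env.dwell(seconds).
- env.solve_ik(position, orientation): joint angles nearest the present ones, or None.
- env.sense(): the state.
- env.grab_frame(name): name is "scene" or "top" or "wrist"; returns the picture (400x640x3 uint8, red, green, blue); there is no depth.
- env.camera_params(name): a dict with "fx", "fy", "cx", "cy" (pixels), "R" (3x3) and "t" (3): a world point X has camera coordinates R X + t. Camera axes: x right, y down, z forward; pixel columns grow to the right and rows downward; lengths in mm; the calibration is good to about 2 mm. A picture is of the moment at which its call begins: read the wrist's pose just before it. camera_params takes no time and is no camera call; for the wrist camera it gives the pose at the moment of the call.
A pose or a line that the arm cannot do raises env.Unreachable and nothing moves.
- env.finish_job(): hands the job in; it is judged then, once.
The state is a dict: "t": time; "qpos": joint angles; "joint_vel": joint speeds; "joint_torque": joint torques, N m; "ee_pos": TCP position; "tcp_rot": TCP orientation; "ft_force": force on the tool from outside, world axes, zero at the start; "moment": the same for the moment, N m; "width": finger opening in mm; "finger_force": force on a finger pad.
Only numpy, scipy, OpenCV 4.12 (cv2) and the standard library are available. Lean on these libraries where they do the work, as an engineer would, in place of code of your own. Each camera call takes 0.05 s, during which the arm holds its last target. There are 200 camera calls.

TASK

Put the loose mixing cups away: first nest the medium tapered cup fully home in the large cup that is clamped tilted in the bench stand, then nest the small tapered cup fully home in the medium one. Press them in straight and gently so that each rim band sits squarely on the rim below, do not alter the tilt of the large cup, leave the other things on the bench where they are, and let go.

Things in the scene. Friction and masses are not known exactly. Their poses are not given: they have to be found in the camera images.
- medium_cup: Medium tapered cup, grey plastic, loose, starts upright, 0.1-0.2 kg. 92 mm tall, hollow, open on top: tapered body (44 mm across the foot, 56 mm under the band) below a straight rim band 66 mm across, 30 mm high (62 to 92 mm above the foot): grip it there. Mouth 53 mm across, floor 38. Origin: centre of underside; z along its axis to the mouth. Two bystanders stand 10-20 mm beside it.
- small_cup: Small tapered cup, same plastic and shape, loose, starts upright, 0.06-0.13 kg. 72 mm tall: tapered body (40 mm across the foot, 48 mm under the band) below a straight rim band 59 mm across, 28 mm high (44 to 72 mm above the foot). Origin: centre of underside; z along its axis to the mouth. Two bystanders stand 10-20 mm beside it. Medium and small swap sides of the bench at random.
- large_cup_mouth (a point): Mouth centre, at rim level, of the large grey tapered cup (80 mm across its rim band, 105 mm tall) hung in a tilting stand. z points out of the mouth along the cup's axis, which leans 22 to 34 degrees from vertical, towards -x within 20 degrees; y is the level hinge pin. Mouth opening 61 mm across, tapering to 43 mm at the floor.
- large_cup: The large cup; origin on the hinge pin, 35 mm below the mouth along its axis and 110 mm above the bench; z along its axis to the mouth. The hinge is stiff (6 N m). It hangs between two dark steel uprights 34 mm wide, 128 mm tall, 113 mm over their outsides, on a base plate 110 by 115 mm fixed to the bench.
- large_cup_seat (a point): Point on the large cup's axis 62 mm inside the mouth: the medium cup's origin lies here when it is fully home, the underside of its band resting on the large cup's rim and the band standing out above. Axes as large_cup_mouth.
- medium_cup_seat (a point): Point on the medium cup's axis 48 mm above its origin: the small cup's origin lies here when it is fully home, the underside of its band resting on the medium cup's rim and the band standing out above. Axes as medium_cup.
- straight_tin: Bystander: straight-sided round grey tin with a shallow recessed lid, 58 mm across, 80 mm tall, not tapered; stands beside the medium cup. Origin at the centre of its underside.
- glue_bottle: Bystander: white glue bottle, 48 mm across, 105 mm tall; stands beside the medium cup. Origin at the centre of its underside.
- screw_jar: Bystander: glass jar, 56 mm across, 75 mm tall; stands beside the small cup. Origin at the centre of its underside.
- turned_foot: Bystander: turned dark-wood furniture foot, 50 mm across, 85 mm tall; stands beside the small cup. Origin at the centre of its underside.
- chisel: Bystander: wood-handled chisel 175 mm long lying flat in front of the stand.
- tape_measure: Bystander: yellow tape measure 35 by 65 mm, 62 mm tall, behind the stand.
There are look-alikes about, which are no part of the job. What is shaped like the small_cup but blue or yellow is not meant.

How it is judged (in metres and radians):
On the way, in this order (a step that is already met when the one before it is completed fails the run):
1. the medium cup is fully home in the large cup (distance between medium_cup and large_cup_seat below 0.006 m and z of medium_cup in the frame of large_cup_mouth below -0.059 m and angle between the z axis of medium_cup and the z axis of large_cup_mouth, either way round below 0.09 rad), for 0.2 s.
2. the small cup is fully home in the medium cup, which is still home in the large one (all of step 1 and distance between small_cup and medium_cup_seat below 0.006 m and z of small_cup in the frame of medium_cup below 0.051 m and angle between the z axis of small_cup and the z axis of medium_cup, either way round below 0.09 rad), for 0.2 s.
At the end, for the whole second after the job is handed in: The medium cup sits in the large one within 3 mm of full depth (its origin within 6 mm of large_cup_seat) and within 0.09 rad of its axis; the small cup likewise in the medium one; both are at rest and the large cup's mouth is within 8 mm of where it was (all of step 2 and linear speed of each of medium_cup, small_cup below 0.02 m/s and distance of large_cup_mouth from where it was at the start of the episode below 0.008 m); the robot touches nothing.
It fails at once if a bystander is shoved more than 30 mm or tipped over (distance of any of straight_tin, glue_bottle, screw_jar, turned_foot, chisel, tape_measure from where it was at the start of the episode above 0.03 m or angle between any of straight_tin, glue_bottle, screw_jar, turned_foot, tape_measure's own z axis and vertical above 0.5 rad).
It fails at once if the large cup's mouth is moved more than 15 mm by altering its tilt (distance of large_cup_mouth from where it was at the start of the episode above 0.015 m).
It fails at once if a cup is rammed or dropped into the one below: more than 60 N between them (contact force between medium_cup and large_cup above 60 N or contact force between small_cup and medium_cup above 60 N).
It also fails if it takes over 59 s, if anything falls off the work surface, if the arm or the gripper's body presses on something with over 40 N, if the wrist force passes 120 N, or if a joint passes its speed limit or range.

## Working session

There is one attempt and no reset: what is moved stays moved. The work goes in short steps, each a Python script; the robot and the scene stay as the last script left them, time stands still between calls to the robot, and variables do not carry over. Pictures are saved under pics/ and viewed, at most 10 in all, crops included, and the job is handed in when it is done.

```bash
mkdir -p pics; python3 - <<'E'
from workcell import env
import cv2
for n in ("scene","top"):
    im=env.grab_frame(n); cv2.imwrite(f"pics/{n}0.png",im[:,:,::-1]); p=env.camera_params(n)
    print(n,{k:(v.round(4).tolist() if hasattr(v,'round') and hasattr(v,'tolist') else v) for k,v in p.items()}, (-(p['R'].T@p['t'])).round(0))
s=env.sense(); print(s['t'],s['ee_pos'],s['tcp_rot'],s['width'])
p=env.camera_params("wrist");print(p)
E
```

```text
scene {'fx': 422.57285904359895, 'fy': 422.57285904359895, 'cx': 318.91368060299703, 'cy': 196.00777844998416, 'R': [[-0.8504, 0.5261, -0.0046], [0.4043, 0.648, -0.6455], [-0.3366, -0.5508, -0.7637]], 't': [481.8926, -154.9739, 1455.9262]} [ 963.  649. 1014.]
top {'fx': 420.0221810993937, 'fy': 420.0221810993937, 'cx': 318.2806003006574, 'cy': 204.9251229338681, 'R': [[-0.0208, -0.9996, -0.0192], [-0.9953, 0.0225, -0.0938], [0.0942, 0.0172, -0.9954]], 't': [27.5715, 591.926, 1231.4549]} [ 474.   -7. 1282.]
0.1 [ 229.25703178 -581.00361137  291.26500058] [ 3.13961833e+00 -8.46942744e-05 -2.76597644e+00] 87.30565608305139
{'fx': 294.3025701364202, 'fy': 294.3025701364202, 'cx': 318.83026803395654, 'cy': 198.4367953775205, 'R': array([[-0.36667877,  0.93034423,  0.00250921],
       [ 0.89115337,  0.35045524,  0.28814371],
       [ 0.26719347,  0.10789228, -0.95758389]]), 't': array([623.82461654, -35.58238681, 392.25293379])}
```

View pics/scene0.png

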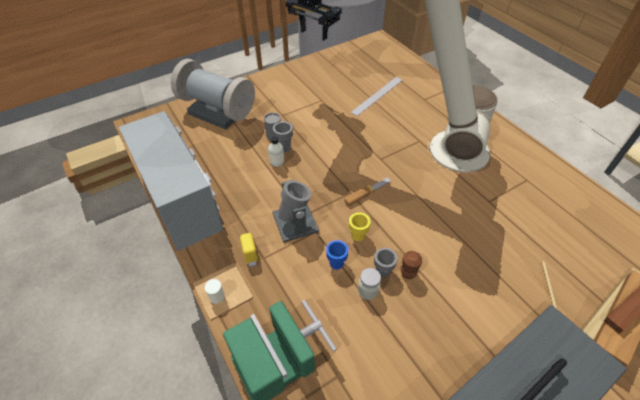

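View pics/top0.png

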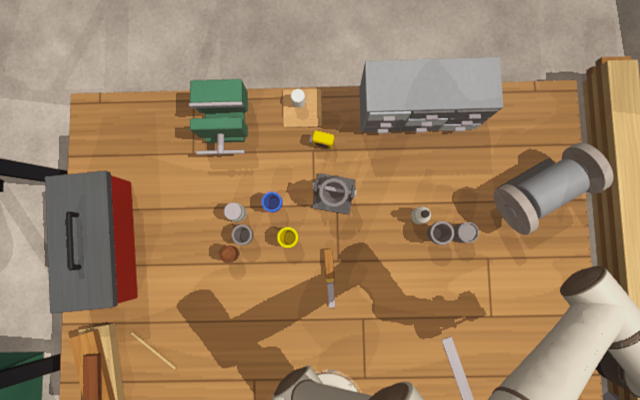

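The pictures show a stand at top (333,192). The medium cup is at (441,232), with the tin at (467,232) and the bottle at (421,215). The small cup is at (242,235), with the jar at (233,211) and the wooden foot at (229,254). The blue and yellow cups are look-alikes.

Next I'll get rough positions, then take wrist views over the medium cup and the stand.

```bash
cat > h.py <<'E'
from workcell import env
import numpy as np, cv2
from scipy.spatial.transform import Rotation as Ro
def ray(p,uv):
    d=p['R'].T@np.array([(uv[0]-p['cx'])/p['fx'],(uv[1]-p['cy'])/p['fy'],1.0])
    return -p['R'].T@p['t'], d/np.linalg.norm(d)
def onz(p,uv,z):
    o,d=ray(p,uv); return o+d*(z-o[2])/d[2]
def tri(rs):
    A=np.zeros((3,3));b=np.zeros(3)
    for o,d in rs:
        M=np.eye(3)-np.outer(d,d);A+=M;b+=M@o
    x=np.linalg.solve(A,b)
    return x,[float(np.linalg.norm(np.cross(d,x-o))) for o,d in rs]
def proj(p,X):
    c=p['R']@np.asarray(X,float)+p['t']; return np.array([p['cx']+p['fx']*c[0]/c[2],p['cy']+p['fy']*c[1]/c[2]])
def down(yaw): return Ro.from_euler('xyz',[np.pi,0,yaw]).as_euler('xyz')
E
python3 - <<'E'
from h import *
p=env.camera_params("top")
for n,uv,z in [("med",(441,232),92),("tin",(467,232),80),("glue",(424,213),105),("small",(242,235),72),("jar",(233,211),75),("foot",(229,254),85),("mouth",(334,191),141),("yel",(288,237),72),("blue",(272,202),72)]: print(n,onz(p,uv,z).round(0))
# camera offset in tool frame
s=env.sense(); w=env.camera_params("wrist")
Rt=Ro.from_euler('xyz',s['tcp_rot']).as_matrix()
print("cam in tool",(Rt.T@(-w['R'].T@w['t']-s['ee_pos'])).round(1)); print((w['R']@Rt).round(3))
m=onz(p,(441,232),92); 
for yaw in np.arange(-3,3.2,.5):
    q=env.solve_ik([m[0],m[1],200],down(yaw)); print(round(yaw,1), None if q is None else np.round(q,2))
E
```

```text
med [ 502. -330.   92.]
tin [ 501. -407.   80.]
glue [ 556. -282.  105.]
small [506. 236.  72.]
jar [576. 261.  75.]
foot [453. 270.  85.]
mouth [619. -31. 141.]
yel [498. 103.  72.]
blue [600. 148.  72.]
cam in tool [ 79.2   0.  -93. ]
[[-0.     1.    -0.001]
 [-0.958 -0.    -0.288]
 [-0.288  0.     0.958]]
-3.0 [-0.31  0.42 -0.18  0.   -0.97 -1.12]
-2.5 [-0.31  0.42 -0.18  0.   -0.97 -0.62]
-2.0 [-0.31  0.42 -0.18  0.   -0.97 -0.12]
-1.5 [-0.31  0.42 -0.18  0.   -0.97  0.38]
-1.0 [-0.31  0.42 -0.18  0.   -0.97  0.88]
-0.5 [-0.31  0.42 -0.18  0.   -0.97  1.38]
0.0 [-0.31  0.42 -0.18  0.   -0.97  1.88]
0.5 [-0.31  0.42 -0.18  0.   -0.97  2.38]
1.0 [-0.31  0.42 -0.18  0.   -0.97  2.88]
1.5 [-0.31  0.42 -0.18  0.   -0.97 -2.9 ]
2.0 [-0.31  0.42 -0.18 -0.   -0.97 -2.4 ]
2.5 [-0.31  0.42 -0.18 -0.   -0.97 -1.9 ]
3.0 [-0.31  0.42 -0.18 -0.   -0.97 -1.4 ]
```

```bash
python3 - <<'E'
from h import *
import pickle
V={}
def view(n,x,y,z,yaw=np.pi):
    env.move_to([x,y,z],down(yaw)); p=env.camera_params("wrist"); im=env.grab_frame("wrist"); V[n]=(p,im)
    print(n,env.sense()['t'],env.sense()['ee_pos'].round(1))
view("m1",500,-380,300); view("m2",500,-270,300)
view("L1",590,-90,330); view("L2",590,30,330)
view("s1",500,200,300); view("s2",500,290,300)
pickle.dump(V,open("V.pkl","wb"))
mo=np.vstack([np.hstack([V[a+"1"][1][:,:,::-1],V[a+"2"][1][:,:,::-1]]) for a in "mLs"])
for a in "mLs": cv2.imwrite(f"pics/{a}.png",np.hstack([V[a+k][1][40:360,120:520,::-1] for k in "12"]))
E
```

```text
m1 1.425 [ 499.3 -380.8  299.9]
m2 1.9917 [ 499.8 -270.5  300.3]
L1 2.8667 [589.4 -91.5 329.5]
L2 3.4667 [589.8  28.9 330. ]
s1 4.3167 [500.9 198.9 300.4]
s2 4.8167 [500.6 289.2 299.7]
```

View pics/m.png

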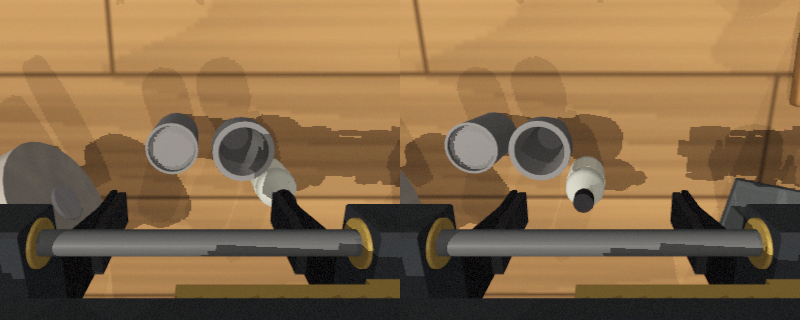

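View pics/L.png

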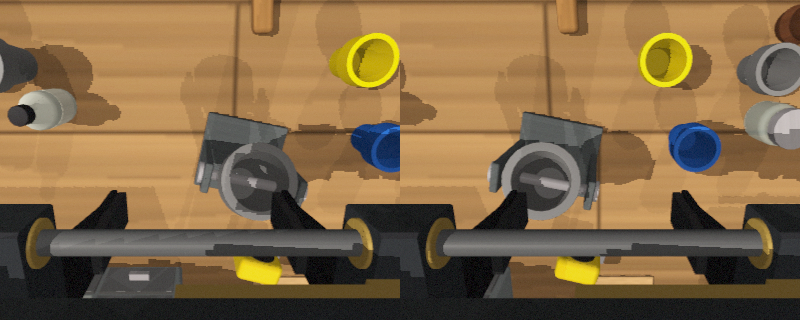

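View pics/s.png

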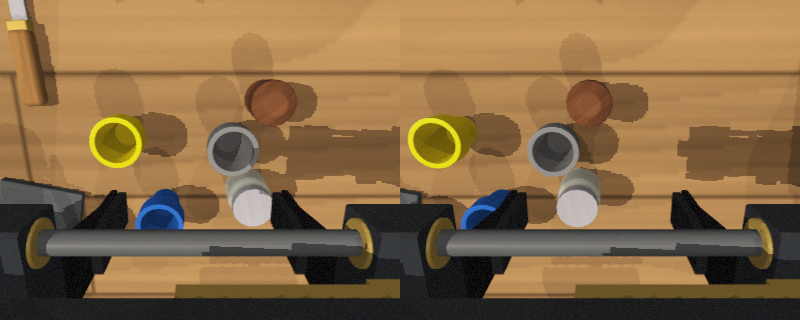

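m: medium rim at crop (244,150)/(540,148). s: small rim at (233,149)/(553,149). L: large rim at (260,182)/(541,180), clipped by a finger. I'll retake the stand from better places and check the rim's grey levels.

```bash
python3 - <<'E'
from h import *
import pickle
V=pickle.load(open("V.pkl","rb"))
def view(n,x,y,z,yaw=np.pi):
    env.move_to([x,y,z],down(yaw)); p=env.camera_params("wrist"); im=env.grab_frame("wrist"); V[n]=(p,im)
    print(n,env.sense()['t'],env.sense()['ee_pos'].round(1))
view("L4",650,60,310); view("L3",650,-120,310)
for n in("scene","top"): V[n]=(env.camera_params(n),env.grab_frame(n))
pickle.dump(V,open("V.pkl","wb"))
cr=[]
for k,X in(("m1",(502,-330,92)),("m2",(502,-330,92)),("s1",(506,236,72)),("s2",(506,236,72)),("L3",(619,-31,141)),("L4",(619,-31,141))):
    p,im=V[k]; u=proj(p,X).round().astype(int); c=im[max(0,u[1]-45):u[1]+45,u[0]-45:u[0]+45,::-1]
    cr.append(cv2.resize(c,(264,264),interpolation=cv2.INTER_NEAREST)); print(k,u); 
    hsv=cv2.cvtColor(im,cv2.COLOR_RGB2HSV); print(hsv[u[1],u[0]-45:u[0]+46:2,2].tolist()); print(hsv[u[1],u[0]-45:u[0]+46:2,1].tolist())
cv2.imwrite("pics/cr.png",np.vstack([np.hstack(cr[:3]),np.hstack(cr[3:])]))
E
```

```text
L4 5.9333 [649.5  61.1 310.2]
L3 6.7333 [ 650.2 -118.6  310.1]
m1 [366 191]
[118, 121, 120, 118, 123, 98, 149, 156, 154, 63, 52, 59, 57, 55, 58, 61, 61, 55, 58, 58, 53, 58, 55, 54, 95, 100, 101, 95, 71, 50, 53, 49, 51, 51, 93, 102, 102, 101, 101, 102, 126, 127, 127, 126, 126, 126]
[143, 145, 147, 151, 141, 146, 14, 16, 13, 16, 5, 17, 18, 5, 26, 21, 21, 19, 22, 9, 24, 18, 9, 24, 16, 13, 18, 13, 11, 10, 24, 5, 40, 5, 22, 18, 25, 131, 139, 145, 144, 141, 145, 134, 146, 144]
m2 [262 190]
[120, 59, 59, 57, 59, 61, 153, 156, 153, 65, 64, 64, 61, 53, 53, 56, 57, 59, 52, 57, 55, 56, 55, 56, 53, 56, 58, 57, 57, 59, 56, 59, 99, 99, 156, 155, 150, 62, 98, 100, 102, 102, 100, 101, 102, 100]
[17, 30, 30, 9, 17, 13, 13, 16, 18, 16, 8, 24, 21, 14, 10, 36, 4, 13, 5, 13, 19, 9, 19, 14, 5, 14, 9, 31, 9, 22, 5, 17, 21, 15, 18, 13, 17, 16, 138, 150, 138, 135, 145, 136, 143, 140]
s1 [351 188]
[182, 180, 180, 180, 179, 178, 181, 180, 180, 178, 156, 151, 154, 134, 53, 56, 56, 69, 67, 66, 70, 69, 73, 68, 70, 66, 54, 97, 101, 103, 99, 99, 98, 71, 93, 100, 102, 112, 115, 117, 115, 117, 112, 115, 119, 112]
[13
[... 728 characters left out ...]
, 56, 58, 111, 112, 112, 111, 112, 114, 111, 111, 112, 112, 111, 113, 110, 108, 109, 108, 129, 140, 136, 135, 136, 130]
[15, 15, 14, 13, 12, 15, 13, 16, 16, 16, 14, 11, 11, 9, 20, 10, 23, 17, 18, 9, 14, 15, 32, 9, 18, 18, 14, 16, 14, 18, 14, 16, 14, 20, 21, 18, 19, 17, 19, 14, 12, 18, 11, 13, 9, 75]
L4 [217 166]
[115, 151, 154, 153, 154, 139, 60, 61, 58, 53, 53, 52, 54, 91, 118, 118, 117, 116, 114, 111, 112, 113, 111, 108, 108, 87, 61, 57, 56, 55, 57, 68, 75, 78, 75, 74, 54, 55, 53, 56, 97, 143, 142, 141, 140, 141]
[11, 12, 13, 18, 18, 17, 21, 17, 18, 19, 24, 10, 14, 11, 15, 13, 11, 15, 11, 14, 11, 14, 9, 21, 19, 18, 25, 18, 9, 9, 4, 15, 17, 16, 17, 14, 9, 23, 10, 18, 11, 14, 14, 14, 13, 11]
```

View pics/cr.png

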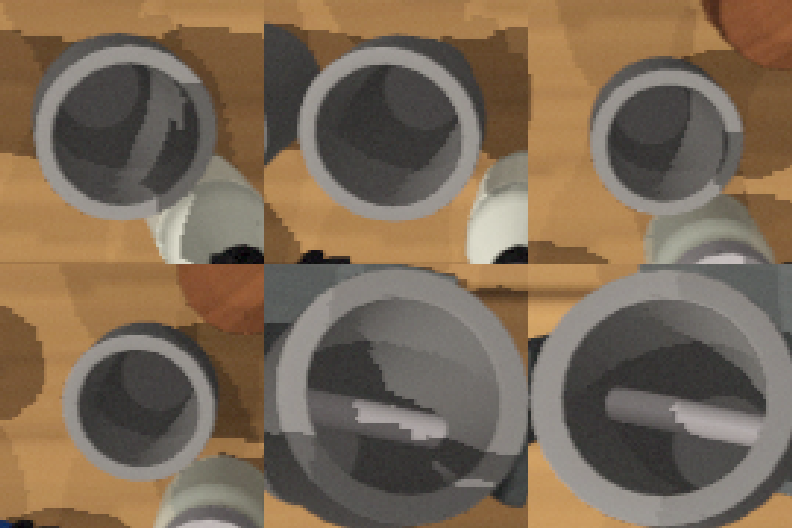

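```bash
cat >> h.py <<'E'
from scipy.optimize import least_squares
def rimpts(p,im,X,r,thick):
    """outer edge pixels of the lit grey rim around the expected centre X"""
    hsv=cv2.cvtColor(im,cv2.COLOR_RGB2HSV)
    ok=((hsv[:,:,1]<45)&(hsv[:,:,2]>127)&(hsv[:,:,2]<172)).astype(np.uint8)
    c=proj(p,X); R=r*p['fx']/(p['R']@X+p['t'])[2]; pts=[]
    for a in np.arange(0,2*np.pi,.05):
        rr=np.arange(.7*R,1.3*R,.5); u=c+rr[:,None]*[np.cos(a),np.sin(a)]
        ui=np.round(u).astype(int)
        if (ui<0).any() or (ui[:,0]>=640).any() or (ui[:,1]>=400).any(): continue
        m=ok[ui[:,1],ui[:,0]]; j=np.flatnonzero(m)
        if len(j)==0 or j[-1]>len(m)-3: continue
        run=m[max(0,j[-1]-int(2*thick*R/r*.6)):j[-1]+1]
        if run.mean()>.85: pts.append(u[j[-1]]+.25*np.array([np.cos(a),np.sin(a)]))
    return np.array(pts)
def circle(views,X0,r,thick,tilt=None):
    """centre, normal, radius of the circle in space that the rim rays meet"""
    X=np.array(X0,float); n=np.array([0,0] if tilt is None else tilt,float)
    for it in range(3):
        rs=[[ray(p,u) for u in rimpts(p,im,X,r,thick)] for p,im in views]
        O=np.array([o for v in rs for o,_ in v]);D=np.array([d for v in rs for _,d in v])
        def f(q,res=True):
            N=np.array([q[3],q[4],1]);N/=np.linalg.norm(N)
            P=O+D*(((q[:3]-O)@N)/(D@N))[:,None]; return np.linalg.norm(P-q[:3],axis=1)-q[5]
        s=least_squares(f,[*X,*n,r],loss='soft_l1',f_scale=.7)
        X,n=s.x[:3],s.x[3:5]
    N=np.array([*n,1]);N/=np.linalg.norm(N)
    return X,N,s.x[5],[len(v) for v in rs],np.median(abs(f(s.x)))
E
python3 - <<'E'
from h import *
import pickle
V=pickle.load(open("V.pkl","rb"))
for nm,ks,X,r,th,t in [("m",["m1","m2"],(502,-330,92),33,6.5,None),("s",["s1","s2"],(506,236,72),29.5,6,None),("L",["L1","L2","L3","L4"],(619,-31,141),40,9.5,(-.5,0)),("Lb",["L3","L4"],(619,-31,141),40,9.5,(-.5,0)),("La",["L1","L2","L4"],(619,-31,141),40,9.5,(-.5,0))]:
    X,N,R,c,e=circle([V[k] for k in ks],X,r,th,t)
    print(nm,X.round(1),N.round(3),"tilt",np.degrees(np.arccos(N[2])).round(1),"az",np.degrees(np.arctan2(N[1],-N[0])).round(1),"r",R.round(2),c,e.round(2))
    if nm=="L": print("hinge",(X-35*N).round(1), "expected z", 110+35*N[2])
def big(k,X):return None
# neighbours from the two wrist views (full pixel = crop+(120,40))
for nm,a,b in [("tin",("m1",(172,148)),("m2",(471,147))),("glue",None,("m2",(583,203))),("jar",("s1",(252,208)),("s2",(577,208))),("foot",("s1",(272,103)),("s2",(589,103)))]:
    r=[]
    for q,off in((a,120),(b,-280)):
        if q: r.append(ray(V[q[0]][0],(q[1][0]+off,q[1][1]+40)))
    print(nm, tri(r)[0].round(1) if len(r)>1 else onz(V["m2"][0],(303,243),105).round(1))
E
```

```text
m [ 502.9 -333.4   93. ] [ 0.002 -0.033  0.999] tilt 1.9 az -93.5 r 32.51 [90, 118] 0.32
s [510.1 237.6  72. ] [-0.    -0.047  0.999] tilt 2.7 az -89.8 r 29.02 [90, 118] 0.35
L [618.2 -29.7 142.1] [-0.367  0.063  0.928] tilt 21.9 az 9.7 r 39.35 [40, 103, 75, 117] 0.26
hinge [631.1 -31.9 109.6] expected z 142.47896663967143
Lb [618.2 -29.6 142. ] [-0.375  0.064  0.925] tilt 22.4 az 9.7 r 39.36 [75, 117] 0.23
La [618.2 -29.6 142.2] [-0.36   0.06   0.931] tilt 21.4 az 9.4 r 39.36 [41, 103, 117] 0.24
tin [ 501.6 -409.6   81.8]
glue [ 557.4 -286.8  105. ]
jar [581.3 263.6  69.7]
foot [456.1 279.3  68.1]
```

```bash
python3 - <<'E'
from h import *
import pickle
V=pickle.load(open("V.pkl","rb"))
for k,u0,ox,oy,a,b in(("L3",(417,166),264,264,(320,407),(440,429)),("L4",(217,166),528,264,(612,402),(755,427))):
    f=lambda q:(u0[0]-45+(q[0]-ox)/2.933,u0[1]-45+(q[1]-oy)/2.933)
    A,B=[onz(V[k][0],f(q),113) for q in(a,b)]; d=B-A
    print(k,A.round(1),B.round(1),"pin az",np.degrees(np.arctan2(d[0],d[1])).round(1))
# inner mouth circle? independent check in the scene+top views
# IK checks
m=np.array([502.9,-333.4]);
def ax(tilt,az):
    t,a=np.radians([tilt,az]);return np.array([-np.sin(t)*np.cos(a),np.sin(t)*np.sin(a),np.cos(t)])
n=ax(23,11); M=np.array([618.2,-29.7,142.1])
z=-n
for psi in np.radians([0,180,-30,30,-60,60,90]):
    y=np.cross([0,0,1],n);y/=np.linalg.norm(y); x=np.cross(y,z)
    Rt=np.column_stack([x,y,z])@Ro.from_euler('z',psi).as_matrix(); e=Ro.from_matrix(Rt).as_euler('xyz')
    q=[env.solve_ik(M+n*h,e) for h in(73,170)]
    print(np.degrees(psi).round(),e.round(2),[None if k is None else np.round(k,2).tolist() for k in q])
print(env.sense()['qpos'].round(2))
E
```

```text
L3 [628.1 -46.7 113. ] [635.8  -4.9 113. ] pin az 10.4
L4 [626.  -57.3 113. ] [634.6  -9.2 113. ] pin az 10.3
0.0 [ 3.14 -0.4  -0.19] [[0.27, 0.27, -0.61, 0.51, -0.36, 0.66], [0.33, 0.11, -0.52, 0.35, -0.62, 0.8]]
180.0 [3.14 0.4  2.95] [[0.27, 0.27, -0.61, 0.51, -0.36, -2.48], [0.33, 0.11, -0.52, 0.35, -0.62, -2.35]]
-30.0 [ 2.93 -0.35  0.37] [[0.27, 0.27, -0.61, 0.51, -0.36, 1.18], [0.33, 0.11, -0.52, 0.35, -0.62, 1.32]]
30.0 [-2.93 -0.35 -0.75] [[0.27, 0.27, -0.61, 0.51, -0.36, 0.14], [0.33, 0.11, -0.52, 0.35, -0.62, 0.27]]
-60.0 [ 2.79 -0.2   0.89] [[0.27, 0.27, -0.61, 0.51, -0.36, 1.71], [0.33, 0.11, -0.52, 0.35, -0.62, 1.84]]
60.0 [-2.79 -0.2  -1.27] [[0.27, 0.27, -0.61, 0.51, -0.36, -0.39], [0.33, 0.11, -0.52, 0.35, -0.62, -0.25]]
90.0 [-2.74  0.   -1.76] [[0.27, 0.27, -0.61, 0.51, -0.36, -0.91], [0.33, 0.11, -0.52, 0.35, -0.62, -0.78]]
[ 0.06  0.44  0.13 -0.   -1.27 -1.63]
```

Measurements agree with the text: medium rim height 93 (92), small 72 (72), hinge 109.6 (110), and radii within 0.6. The pin direction also confirms the lean azimuth of about 10°. I'll now grasp the medium cup at a closing angle of -25°, clear of the tin and bottle.

```bash
cat >> h.py <<'E'
t_,a_=np.radians([22.5,10.2])
n=np.array([-np.sin(t_)*np.cos(a_),np.sin(t_)*np.sin(a_),np.cos(t_)])
M=np.array([618.2,-29.7,142.1])
y_=np.cross([0,0,1],n);y_/=np.linalg.norm(y_)
E0=Ro.from_matrix(np.column_stack([np.cross(y_,-n),y_,-n])).as_euler('xyz')
def st(tag):
    s=env.sense(); print(tag,"t",round(s['t'],2),"pos",s['ee_pos'].round(1),"F",s['ft_force'].round(1),"w",round(float(s['width']),1),"ff",np.round(s['finger_force'],1),"h",((s['ee_pos']-M)@n).round(1)); return s
def grasp(x,y,h,yaw,opening):
    env.set_gripper(opening,25)
    env.move_to([x,y,h+51+70],down(yaw)); st("above")
    print("hit",env.line_to([x,y,h+51],max_speed=100,force_limit=8)); st("down")
    env.set_gripper(20,25); st("grip")
    env.line_to([x,y,h+51+130],max_speed=200); st("lift")
E
python3 - <<'E'
from h import *
s=st("0"); env.line_to([560,-150,330],max_speed=250)
grasp(502.9,-333.4,85,np.radians(-115),78)
env.move_to(M+n*195,E0); st("pre")
im=env.grab_frame("scene"); cv2.imwrite("pics/pre.png",cv2.resize(im[100:300,200:460,::-1],None,fx=3,fy=3))
E
```

```text
0 t 6.83 pos [ 650.3 -118.2  310.1] F [-0.  -1.  -0.6] w 87.1 ff 0.0 h 137.1
above t 9.2 pos [ 503.3 -333.3  206.4] F [ 0.3  0.9 -0.4] w 78.2 ff 0.0 h 82.1
hit False
down t 10.05 pos [ 503.4 -333.6  136.6] F [ 0.1 -0.1  0.3] w 77.8 ff 0.0 h 17.6
grip t 10.46 pos [ 503.1 -333.5  136.7] F [-0.8  0.9  2.8] w 65.4 ff 25.0 h 17.7
lift t 11.26 pos [ 502.  -332.9  264.2] F [ 0.3  0.9 -3.2] w 65.3 ff 25.0 h 136.0
pre t 12.49 pos [544.7 -17.  321.5] F [ 0.4  0.3 -1.1] w 65.2 ff 25.0 h 194.3
```

View pics/pre.png

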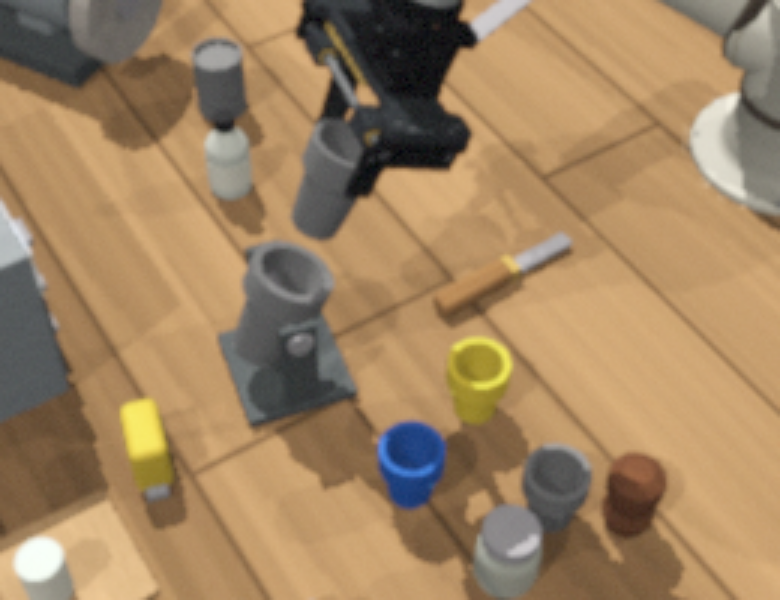

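The cup is held upright above the mouth (crop 320,180), and nothing nearby was disturbed. Inserting along the axis.

```bash
python3 - <<'E'
from h import *
env.line_to(M+n*150,max_speed=100); st("mouth")
for h in (130,110,95,80,72):
    hit=env.line_to(M+n*h,max_speed=50 if h>90 else 30,force_limit=12); st(f"{h} {hit}")
    if hit: break
im=env.grab_frame("scene"); cv2.imwrite("pics/ins.png",cv2.resize(im[140:260,240:370,::-1],None,fx=4,fy=4))
E
```

```text
mouth t 13.14 pos [562.  -19.9 280.8] F [-0.6  0.3 -1.8] w 65.6 ff 25.0 h 150.0
130 False t 13.69 pos [569.3 -20.9 261.9] F [-0.1  0.1 -1.6] w 65.4 ff 25.0 h 129.7
110 False t 14.24 pos [576.8 -22.3 243.4] F [ 0.7 -0.3 -1.9] w 65.5 ff 25.0 h 109.6
95 False t 14.69 pos [582.3 -23.4 229.3] F [ 0.3  0.5 -1.6] w 65.4 ff 25.0 h 94.5
80 False t 15.34 pos [588.1 -24.3 215.9] F [ 0.3  0.2 -1.2] w 65.4 ff 25.0 h 79.9
72 True t 15.62 pos [590.9 -24.3 211.1] F [-0.9  1.1  2.8] w 65.3 ff 25.0 h 74.4
```

```bash
python3 - <<'E'
from h import *
print(env.line_to(M+n*70,max_speed=15,force_limit=15)); st("press")
env.dwell(.2); st("hold")
env.set_gripper(77); st("open")
env.line_to(M+n*160,max_speed=150); st("off")
V=[]
for y in(-110,60):
    env.move_to([640,y,335],down(np.pi)); p=env.camera_params("wrist"); V.append((p,env.grab_frame("wrist")))
X,N,R,c,e=circle(V,M+n*30,33,6.5,n[:2]/n[2])
print(X.round(1),"exp",(M+n*30).round(1),"h",((X-M)@n).round(1),N.round(3),n.round(3),"ang",np.degrees(np.arccos(N@n)).round(1),R,c,e); st("v")
cv2.imwrite("pics/seat.png",np.hstack([cv2.resize(im[60:240,max(0,u-100):u+100,::-1],(400,360)) for p,im in V for u in[int(proj(p,X)[0])]]))
E
```

```text
True
press t 15.88 pos [590.9 -24.3 211. ] F [-1.9  1.   3.9] w 65.1 ff 25.0 h 74.3
hold t 16.08 pos [590.9 -24.3 211. ] F [-3.3  0.9  6.3] w 65.2 ff 25.0 h 74.3
open t 16.64 pos [590.3 -24.7 209.8] F [ 1.1  0.6 -0. ] w 76.9 ff 0.0 h 73.3
off t 17.37 pos [557.6 -18.9 289.2] F [ 0.3 -0.1 -0.1] w 77.2 ff 0.0 h 159.4
[615.  -31.5 158.2] exp [606.9 -27.7 169.8] h 15.9 [-0.082 -0.226  0.971] [-0.377  0.068  0.924] ang 24.1 38.33989137522472 [72, 114] 0.7907548158067286
v t 20.31 pos [639.9  59.6 335.1] F [-0.8  0.8 -0.2] w 77.1 ff 0.0 h 176.2
```

View pics/seat.png

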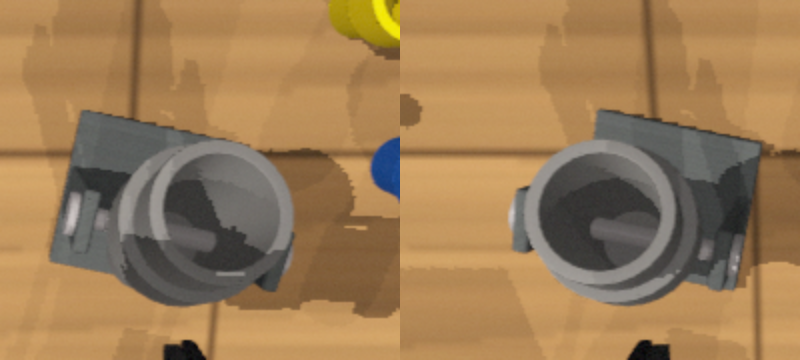

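The medium cup looks seated in both views (rim at crop (221,212)/(600,211)). The fit picked up the large rim behind it, so I'll refit with a tighter band.

```bash
sed -i 's/np.arange(.7\*R,1.3\*R,.5)/np.arange(.7*R,hi*R,.5)/; s/def rimpts(p,im,X,r,thick):/hi=1.3\ndef rimpts(p,im,X,r,thick):/' h.py; python3 - <<'E'
import h; from h import *
import pickle
V=[]
for x,y in((640,60),(600,60)):
    env.move_to([x,y,335],down(np.pi)); p=env.camera_params("wrist"); V.append((p,env.grab_frame("wrist")))
pickle.dump(V,open("V2.pkl","wb")); st("v")
C=[]
for p,im in V:
    u=rimpts(p,im,M+n*30,33,6.5); h.hi=1.12
    for i in range(3):
        u=rimpts(p,im,M+n*30,33,6.5); e=cv2.fitEllipse(u.astype(np.float32))
    C.append(ray(p,e[0])); print(len(u),np.round(e[0],1),np.round(e[1],1),"pred",proj(p,M+n*30).round(1),"at37",proj(p,M+n*37).round(1))
X,N,R,c,e=circle(V,M+n*30,33,6.5,n[:2]/n[2]); print(X.round(1),(M+n*30).round(1),N.round(3),R,c,e, tri(C))
E
```

```text
v t 20.94 pos [600.   59.7 335.6] F [0.7 0.2 0.2] w 77.1 ff 0.0 h 191.7
110 [220.8 165.9] [72.3 75.3] pred [220.8 164.4] at37 [218.7 162.7]
102 [224.8 208.7] [70.2 72.2] pred [224.7 207.6] at37 [222.7 207.1]
[607.9 -27.7 169.7] [606.9 -27.7 169.8] [-0.382  0.037  0.923] 32.753393632355404 [109, 104] 0.27297395257757273 (array([608.44615252, -28.12678487, 168.69256253]), [0.10729609835951283, 0.10729609835948437])
```

The medium cup is home, with its rim centre within 1 mm of prediction and its axis within 2°. Now the small cup.

```bash
python3 - <<'E'
from h import *
grasp(510.1,237.6,67,np.radians(172),72)
env.move_to(M+n*195,E0); st("pre")
env.line_to(M+n*166,max_speed=100); st("mouth")
for h in (145,125,110,101):
    hit=env.line_to(M+n*h,max_speed=50 if h>110 else 30,force_limit=12); st(f"{h} {hit}")
    if hit: break
E
```

```text
above t 22.33 pos [511.  237.6 188.9] F [-0.1  0.8  0.3] w 71.8 ff 0.0 h 101.7
hit False
down t 23.18 pos [510.6 237.7 118.6] F [-0.  -0.  -0.1] w 72.0 ff 0.0 h 36.9
grip t 23.61 pos [510.4 237.8 118.6] F [-0.9 -0.5  2.6] w 58.0 ff 25.0 h 37.0
lift t 24.41 pos [509.3 237.1 246.5] F [ 0.1  0.1 -0.9] w 58.0 ff 25.0 h 155.6
pre t 27.18 pos [544.8 -16.4 322.1] F [-0.2  0.2 -1. ] w 58.5 ff 25.0 h 194.9
mouth t 27.62 pos [555.8 -18.5 295.2] F [-0.   0.4 -1.5] w 58.4 ff 25.0 h 165.7
145 False t 28.18 pos [563.6 -19.9 275.8] F [-0.5 -0.2 -1.3] w 58.2 ff 25.0 h 144.7
125 False t 28.73 pos [571.2 -21.3 257.2] F [ 0.2  1.  -1.6] w 58.4 ff 25.0 h 124.7
110 False t 29.38 pos [576.8 -22.3 243.6] F [ 0.6 -0.4 -1. ] w 58.2 ff 25.0 h 109.9
101 True t 29.68 pos [579.6 -22.3 238.6] F [-2.3  1.7  3.1] w 58.1 ff 25.0 h 104.2
```

It stopped at h = 104.2 (expected 104.6). Press gently, release, back off and check.

```bash
python3 - <<'E'
import h; from h import *
print(env.line_to(M+n*100,max_speed=15,force_limit=15)); st("press")
env.dwell(.3); st("hold")
env.set_gripper(71); st("open")
env.line_to(M+n*185,max_speed=150); st("off")
V=[]
for x,y in((600,60),(645,60)):
    env.move_to([x,y,350],down(np.pi)); p=env.camera_params("wrist"); V.append((p,env.grab_frame("wrist")))
h.hi=1.1
X,N,R,c,e=circle(V,M+n*58,29.5,6,n[:2]/n[2]); print(X.round(1),(M+n*58).round(1),N.round(3),n.round(3),R,c,e); st("v")
im=env.grab_frame("scene"); a=cv2.resize(im[100:300,200:460,::-1],(520,400)); u=int(proj(p,X)[0])
b=cv2.resize(V[1][1][60:260,max(0,u-70):u+70,::-1],(280,400)); cv2.imwrite("pics/end.png",np.hstack([a,b]))
E
```

```text
True
press t 29.88 pos [579.6 -22.3 238.5] F [-3.8  1.5  4.8] w 57.8 ff 25.0 h 104.2
hold t 30.18 pos [579.6 -22.3 238.6] F [-3.4  2.4  4.9] w 57.5 ff 25.0 h 104.2
open t 30.76 pos [579.  -22.7 237.3] F [-0.3  0.4  0.5] w 71.0 ff 0.0 h 103.2
off t 31.45 pos [548.1 -17.2 312.3] F [-0.1 -0.6  0.4] w 71.2 ff 0.0 h 184.4
[597.5 -25.8 195.4] [596.4 -25.8 195.7] [-0.372  0.051  0.927] [-0.377  0.068  0.924] 29.104005602358235 [105, 115] 0.23798407089811846
v t 34.22 pos [644.9  59.9 349.3] F [ 0.   0.2 -0.1] w 70.9 ff 0.0 h 187.4
```

View pics/end.png

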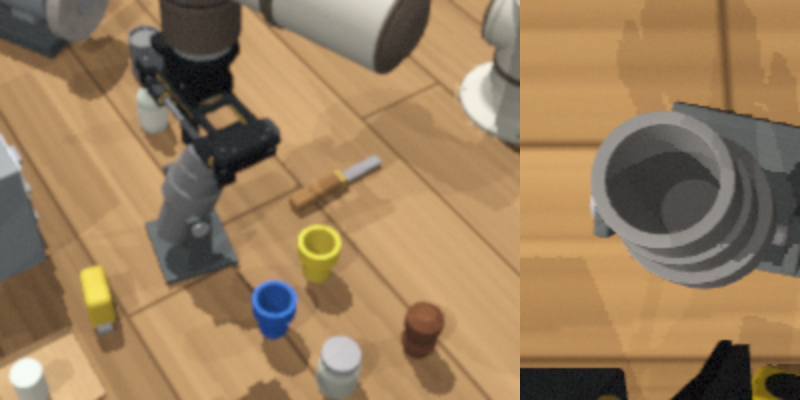

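The three rims are concentric and square. The small rim centre is within 1.1 mm of prediction, the bystanders are in place and the gripper is clear.

```bash
python3 -c "
from workcell import env
print(env.finish_job())"
```

```text
the job is handed in; nothing more can be done
None
```

The medium cup is nested fully home in the large one and the small cup fully home in the medium one; I let go and handed the job in at about 34 s, with no verdict returned by the judge.

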